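# Make up the painting kit and the viewing kit for the film table

### The job

Make up the two kits from the stock in the middle of the bench. Painting kit, in the tray with three compartments: the dropper bottle in the short end compartment, the lidded rinse jar in the middle one, the roll of paper tape in the long end compartment; viewing kit, in the tray with two: the loupe in the shorter compartment and the small, taller film core in the longer one. Set everything down upright and flat on the tray floor, without dropping the glassware or the loupe, and leave the large core, the screw-cap bottle and the mixing dish where they are.

Things in the scene. Friction and masses are not known exactly. Their poses are not given: they have to be found in the camera images.
- tray3: painting tray: shallow white tray, three compartments in a row, fixed; 248 x 88 x 16 mm; floor 4 mm thick; lip and dividers 4 mm thick, 12 mm above the floor. Origin: centre of its underside, x along its length. Compartments 80 mm wide (y), centred on y = 0: short one 56 mm long, centre x = -92 mm; middle one 76 mm long, centre x = -22 mm; long one 100 mm long, centre x = +70 mm
- tray2: viewing tray: same make, two compartments in a row, fixed; 160 x 88 x 16 mm; floor 4 mm thick; lip and divider 4 mm thick, 12 mm above the floor. Origin: centre of its underside, x along its length. Compartments 80 mm wide (y), centred on y = 0: shorter one 64 mm long, centre x = -44 mm; longer one 84 mm long, centre x = +34 mm
- dropper_bottle: small amber glass dye bottle with a black collar and a narrow rubber dropper bulb on top; 82 mm tall in all; straight glass body 33 mm in diameter up to 50 mm, collar 21 mm and bulb 14 mm in diameter; 75 g. Origin at the centre of its underside, z up along its axis. Loose.
- rinse_jar: squat clear glass jar with a flat metal lid, closed; 56 mm in diameter (lid 55 mm), 50 mm tall, straight glass up to 36 mm; 140 g. Origin at the centre of its underside, z up along its axis. Loose.
- paper_tape: roll of white paper tape lying flat, brown card core; 64 mm outside, hole 36 mm in diameter, 36 mm tall; 70 g. Origin at the centre of its underside, z up along its axis. Loose.
- loupe: stand loupe: black cylinder 40 mm in diameter with a lens on top, on a clear skirt 44 mm in diameter and 15 mm high; 45 mm tall; 60 g. Origin at the centre of its underside, z up along its axis. Loose.
- small_core: small film core: black plastic ring, 50 mm outside, hole 25 mm in diameter, 35 mm tall, lying flat; 40 g. Origin at the centre of its underside, z up along its axis. Loose.
- large_core: large film core, in neither kit: flat black plastic ring, 76 mm outside, hole 25 mm, 16 mm tall; 50 g. Origin at the centre of its underside, z up along its axis. Loose.
- screw_bottle: amber glass bottle with a plain white screw cap 27 mm in diameter and no dropper, in neither kit; body 33 mm in diameter, 56 mm tall in all; 70 g. Origin at the centre of its underside, z up along its axis. Loose.
- mixing_dish: small shallow white china dish, in neither kit: 60 mm across the rim, 14 mm tall; 60 g. Origin at the centre of its underside, z up along its axis. Loose.

How it is judged:
By the outcome, as a careful person would: the job done as asked, in the order asked, and still so for the second after the job is handed in, with the robot touching nothing.
It also fails if it takes over 122 s, if anything falls off the work surface, if the arm or the gripper's body presses on something with over 40 N, if the wrist force passes 120 N, or if a joint passes its speed limit or range.

### The arm

A 6-joint arm with a two-finger parallel gripper is mounted at the origin on the work surface. World frame = base frame: x ahead of the robot, y to its left, z up, the work surface at z = 0. Lengths are in m, angles in rad, forces in N, time in s.
With the tool pointing down it reaches from about 0.25 to 0.775 m from the base axis. Payload 4 kg.
Tool frame: the origin (TCP) lies midway between the tips of the shut fingers; the grasp point (between the pads) lies 19 mm behind it (robot.hold_point_z is the distance from the TCP to the grasp point, in m); z points along the fingers, y is the line along which they close (so a half turn about z gives the same grasp; the last joint's range is limited). The gripper opens to 94 mm and grips with 3 to 60 N. Pads are 16 mm wide; open, the fingers measure 119 mm over their backs; the gripper's body (75 mm by 177 mm) begins 78 mm behind the grasp point.
Start: joints at [-1.304, 0.087, 1.371, -0, 1.684, -0.103], TCP at [0.199, -0.513, 0.206] pointing down, gripper open.
Joint ranges: [-3.1, 3.1], [-0.76, 2.03], [0.27, 2.55], [-1.08, 4.22], [0.17, 2.65], [-2.57, 2.57]. Speed limits (rad/s): [2.79, 2.79, 3.14, 3.14, 3.14, 3.14].

### API

Orientations are given as [roll, pitch, yaw] about the fixed x, y, z axes, in that order (R = Rz(yaw) Ry(pitch) Rx(roll)).
In Python, from bench import readout, imaging, robot gives the robot as it stands.
- The arm moves only by the tool carry_out, never from a script. Its argument "motion" is text: rows parted by semicolons, each of 7 numbers parted by spaces: the shift along the tool's x, y, z each as a share of 200 mm, from -1 to 1, then the turn, a rotation vector about the tool's x, y, z each as a share of 120 degrees, from -1 to 1, then the opening, from 0 (shut) to 1 (fully open). A call has 1 to 12 rows; each row shifts and turns the commanded pose from where the row before left it, along the tool's axes as they then stand; what a row does not reach is not made up. A row lasts 1/8 s, in which the tool goes at most 62.5 mm and 10.7 degrees, less where a joint would pass 70% of its speed; a pose out of reach is approached as far as the arm can. A call with a number of a shift or a turn outside -1 to 1 is refused whole. A call with a gripper value outside its range is refused whole. The fingers move at their own pace and stop on an object; the grip force is fixed at half the most. Time passes only in rows, so rows that do not move let the fingers close. It gives the time, the measured TCP pose, the force, the opening and the grip force at its end, in the units of the state.
- readout.get_obs(): the state, without advancing time (a new reading comes with each control period).
- imaging.snapshot(name): name is "scene" or "top" or "wrist"; returns a dict with "pixels" (420x560x3 uint8, red, green, blue), "fx", "fy", "cx", "cy" (pixels), "R" (3x3) and "t" (3): a world point X has camera coordinates R X + t. Camera axes: x right, y down, z forward; pixel columns grow to the right and rows downward; lengths in m; the calibration is good to about 2 mm. A picture is of the moment at which its call begins. There is no depth.
- robot.close_job(): hands the job in; it is judged then, once.
The state is a dict: "time": time; "joint_positions": joint angles; "qvel": joint speeds; "joint_torque": joint torques, N m; "tool_pos": TCP position; "ee_rot": TCP orientation; "wrist_force": force on the tool from outside, world axes, zero at the start; "wrist_torque": the same for the moment, N m; "width": finger opening in m; "finger_force": force on a finger pad.
Only numpy, scipy, OpenCV 4.12 (cv2) and the standard library are available. Lean on these libraries where they do the work, as an engineer would, in place of code of your own. Each camera call takes 0.05 s, during which the arm holds its last target. There are 200 camera calls.

## Working session

There is one attempt and no reset: what is moved stays moved. The work goes in short steps, Python scripts to look and compute and a tool call to move; the robot and the scene stay as the last step left them, time stands still between calls to the robot, and variables do not carry over. Pictures are saved under pics/ and viewed, at most 14 in all, crops included, and the job is handed in when it is done.

Besides the shell and the picture viewer there is one more tool, called after "Emit:" by a JSON object that holds its "fn" and its "kwargs", one argument or row to a line. carry_out: Moves the arm, as the interface text tells. Its arguments: {"type":"object","properties":{"motion":{"type":"string"}},"required":["motion"]}

```bash
ls; mkdir -p pics
python3 - <<'E'
from bench import readout, imaging, robot
import cv2
print(readout.get_obs())
for n in ("top","scene"):
    s=imaging.snapshot(n); cv2.imwrite(f"pics/{n}0.png",s["pixels"][:,:,::-1])
    print(n,s["fx"],s["cx"],s["cy"],s["R"],s["t"])
E
```

```text
pics
{'time': 0.0, 'joint_positions': array([-1.30412391e+00,  8.79430659e-02,  1.37222170e+00, -3.21501758e-05,
        1.68360059e+00, -1.03136717e-01]), 'qvel': array([-1.30357984e-05,  5.31448010e-04,  5.40094605e-04, -3.42292032e-05,
       -7.13585973e-04,  4.12255491e-05]), 'joint_torque': array([ 1.52938833e-04, -3.40173090e+01, -3.02429938e+01,  7.16533419e-02,
        3.28387355e-02, -1.61808098e-04]), 'tool_pos': array([ 0.19861337, -0.51230534,  0.20432722]), 'ee_rot': array([-3.13942820e+00, -1.91904858e-04,  3.69805339e-01]), 'wrist_force': array([-0.07448111,  0.48212289, -0.05203659]), 'wrist_torque': array([-0.00884536,  0.00752746,  0.02976786]), 'finger_force': 0.0, 'width': 0.09395587678210852}
top 500.3303700619378 277.15335092223916 207.25835196265996 [[ 0.00438086 -0.99976222  0.02136158]
 [-0.98759903 -0.00767805 -0.15680945]
 [ 0.15693618 -0.02040972 -0.98739783]] [-0.01106298  0.5455296   0.89758535]
scene 399.01028154035686 283.14564954767275 216.12602975303193 [[ 0.04626706  0.99882104  0.01469333]
 [ 0.68368836 -0.02093854 -0.72947365]
 [-0.72830597  0.04379625 -0.68385108]] [-0.02481895 -0.36633028  1.16307702]
```

View pics/top0.png

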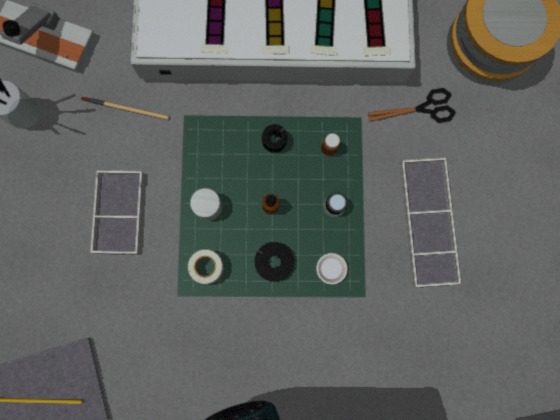

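View pics/scene0.png

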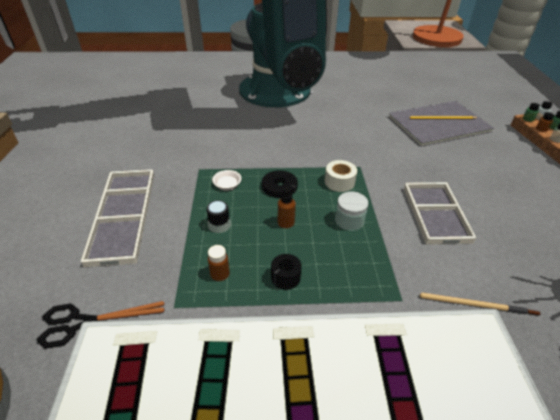

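The top view shows:
- Left column: jar (206,203) and tape (206,266).
- Middle column: small core (274,138), dropper bottle (271,204) and large core (274,261).
- Right column: screw bottle (332,145), loupe (336,205) and dish (332,268).
- Trays: tray2 at (117,212) and tray3 at (431,222). Both have their short compartments at the bottom, nearer the robot.

The scene view confirms which object is which.

```bash
cat > h.py <<'E'
import numpy as np, cv2
from bench import readout, imaging, robot
def cast(s,uv,z):
    d=s["R"].T@np.array([(uv[0]-s["cx"])/s["fx"],(uv[1]-s["cy"])/s["fy"],1]); c=-s["R"].T@s["t"]
    return (c+d*(z-c[2])/d[2])[:2]
def proj(s,X):
    p=s["R"]@np.array(X)+s["t"]; return p[0]/p[2]*s["fx"]+s["cx"],p[1]/p[2]*s["fy"]+s["cy"]
E
cat > m.py <<'E'
from h import *
T=imaging.snapshot("top");S=imaging.snapshot("scene")
H=dict(dropper=(.082,271,204),jar=(.05,206,203),tape=(.036,206,266),loupe=(.045,336,205),score=(.035,274,138),lcore=(.016,274,261),screw=(.056,332,145),dish=(.014,332,268))
def blobs(s):
    p=s["pixels"].astype(int); g=(p[:,:,1]>p[:,:,0]*1.25)&(p[:,:,1]>p[:,:,2]*1.08)&(p[:,:,1]>22)
    m=(~g).astype(np.uint8); m=cv2.morphologyEx(m,cv2.MORPH_OPEN,np.ones((3,3)))
    cv2.imwrite("pics/mask_%d.png"%s["fx"],m*255)
    return [c for c in cv2.findContours(m,cv2.RETR_CCOMP,cv2.CHAIN_APPROX_NONE)[0] if 80<cv2.contourArea(c)<4000]
for n,(h,u,v) in H.items():
    xy0=cast(T,(u,v),h)
    for s in (T,S):
        q=proj(s,[*xy0,h/2]); 
        c=min(blobs(s),key=lambda c:np.hypot(*(np.array(cv2.minAreaRect(c)[0])-q)))
        r=cv2.minAreaRect(c); x,y,w,hh=cv2.boundingRect(c)
        print(n,np.round(cast(s,r[0],h/2),4),np.round(r[0]),np.round(r[1]),(x,y,w,hh))
p=T["pixels"].astype(int); m=((p.min(2)>150)).astype(np.uint8)
for c in cv2.findContours(m,cv2.RETR_EXTERNAL,cv2.CHAIN_APPROX_NONE)[0]:
    r=cv2.minAreaRect(c)
    if max(r[1])>60 and 120<r[0][1]<300:
        b=cv2.boxPoints(r); w=np.array([cast(T,q,.016) for q in b])
        print("tray",w.mean(0),np.round(w,3).tolist(),np.linalg.norm(w-np.roll(w,1,0),axis=1))
E
python3 m.py
```

```text
dropper [0.553  0.0048] [270. 204.] [21. 17.] (262, 193, 18, 22)
dropper [ 0.5338 -0.0082] [279. 200.] [57. 34.] (262, 171, 35, 58)
jar [0.5547 0.129 ] [206. 204.] [31. 31.] (190, 188, 32, 32)
jar [ 0.5153 -0.0074] [279. 200.] [57. 34.] (262, 171, 35, 58)
tape [0.4352 0.1267] [206. 267.] [16. 17.] (198, 258, 17, 18)
tape [ 0.5072 -0.007 ] [279. 200.] [57. 34.] (262, 171, 35, 58)
loupe [ 0.5551 -0.1197] [335. 204.] [22. 25.] (323, 193, 25, 24)
loupe [ 0.5556 -0.1208] [219. 216.] [32. 22.] (207, 200, 24, 33)
score [ 0.6872 -0.0032] [275. 138.] [12.  9.] (269, 134, 13, 10)
score [ 0.6865 -0.0042] [285. 272.] [33. 28.] (271, 255, 29, 34)
lcore [ 0.4458 -0.0029] [274. 262.] [37. 38.] (255, 243, 39, 38)
lcore [ 0.4956 -0.0065] [279. 200.] [57. 34.] (262, 171, 35, 58)
screw [ 0.674  -0.1118] [330. 144.] [22. 19.] (321, 133, 20, 23)
screw [ 0.6725 -0.1128] [218. 262.] [38. 21.] (207, 244, 23, 38)
dish [ 0.434  -0.1134] [332. 268.] [32. 31.] (316, 252, 32, 33)
dish [ 0.539  -0.1235] [219. 216.] [32. 22.] (207, 200, 24, 33)
```

```bash
cat > t.py <<'E'
from h import *
T=imaging.snapshot("top")
p=T["pixels"].astype(int)
for th in (100,120,140):
  m=((p.min(2)>th)).astype(np.uint8)
  for c in cv2.findContours(m,cv2.RETR_EXTERNAL,cv2.CHAIN_APPROX_NONE)[0]:
    r=cv2.minAreaRect(c)
    if max(r[1])>60 and 120<r[0][1]<300:
        b=cv2.boxPoints(r); w=np.array([cast(T,q,.016) for q in b])
        print(th,"tray",w.mean(0),np.round(w,3).tolist(),np.linalg.norm(w-np.roll(w,1,0),axis=1))
S=imaging.snapshot("scene")
print(proj(S,[.553,.0048,.075]),proj(S,[.553,.0048,0]),proj(T,[.553,.0048,.08]))
a=cv2.resize(S["pixels"][140:300,190:390],(800,640)[:2],interpolation=3)[:, :, ::-1]
cv2.imwrite("pics/c.png",cv2.resize(a,(750,600)))
E
python3 t.py
```

```text
100 tray [ 0.57297853 -0.01939225] [[0.975, 0.561], [0.995, -0.598], [0.161, -0.527], [0.162, 0.487]] [0.81642927 1.15878408 0.83731279 1.01423643]
120 tray [0.53217505 0.30143971] [[0.461, 0.347], [0.609, 0.346], [0.603, 0.255], [0.456, 0.258]] [0.08850536 0.14723447 0.09066084 0.14726826]
120 tray [ 0.52648424 -0.30603522] [[0.646, -0.252], [0.657, -0.343], [0.406, -0.358], [0.396, -0.271]] [0.25079953 0.09208221 0.25188597 0.0884094 ]
140 tray [0.53047122 0.3014655 ] [[0.461, 0.345], [0.605, 0.345], [0.599, 0.257], [0.456, 0.259]] [0.08625879 0.1431943  0.08830027 0.14323636]
140 tray [ 0.52635821 -0.30728326] [[0.646, -0.255], [0.656, -0.344], [0.406, -0.358], [0.397, -0.272]] [0.24926501 0.09030263 0.25030778 0.0867198 ]
(np.float64(286.8941883204832), np.float64(191.90021602889755)) (np.float64(286.0632363413134), np.float64(222.23755022914088)) (np.float64(270.6702571703642), np.float64(199.9661458957254))
```

Emit:
{"fn": "carry_out", "kwargs": {
  "motion": "0 0 0 0 0 0.088 0.7; 0 0 0 0 0 0.088 0.7"
}}

```text
time: 0.55
tool_pos: [0.1988, -0.5128, 0.2054]
ee_rot: [-3.141, 0.0, -0.005]
wrist_force: [0.5, -0.5, 0.2]
width: 0.0773
finger_force: 0.0
```

View pics/c.png

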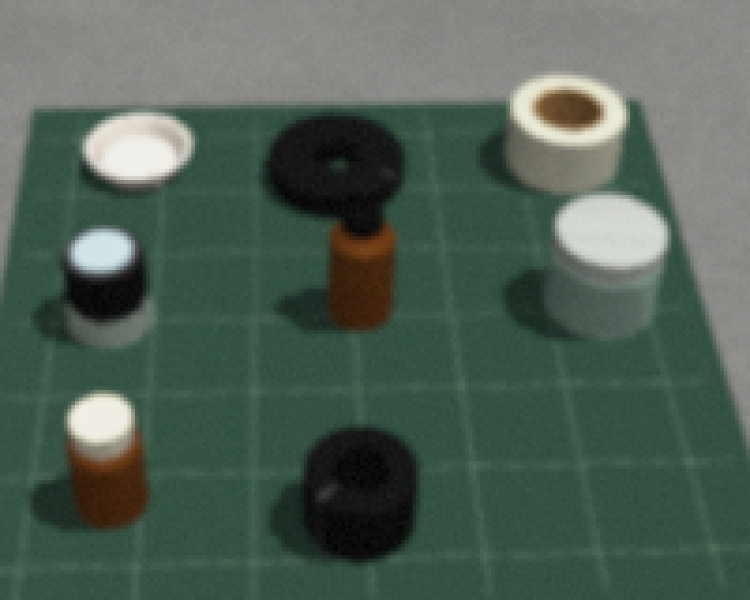

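Blown up, the scene confirms the layout. The dropper bottle's base front is at about (286,227) in scene pixels, which matches the estimate of (0.553, 0.005).

Emit:
{"fn": "carry_out", "kwargs": {
  "motion": "0.1476 -0.2158 0 0 0 0 0.7; 0.1476 -0.2158 0 0 0 0 0.7; 0.1476 -0.2158 0 0 0 0 0.7; 0.1476 -0.2158 0 0 0 0 0.7; 0.1476 -0.2158 0 0 0 0 0.7; 0.1476 -0.2158 0 0 0 0 0.7; 0.1476 -0.2158 0 0 0 0 0.7; 0.1476 -0.2158 0 0 0 0 0.7; 0.1476 -0.2158 0 0 0 0 0.7; 0.1476 -0.2158 0 0 0 0 0.7; 0.1476 -0.2158 0 0 0 0 0.7; 0.1476 -0.2158 0 0 0 0 0.7"
}}

```text
time: 2.05
tool_pos: [0.5532, 0.0071, 0.2055]
ee_rot: [3.141, -0.0, 0.001]
wrist_force: [0.2, 0.1, -1.0]
width: 0.066
finger_force: 0.0
```

Run:
```python
from h import *
print(readout.get_obs()["tool_pos"],readout.get_obs()["qvel"])
W=imaging.snapshot("wrist");cv2.imwrite("pics/w1.png",W["pixels"][:,:,::-1])
print(proj(W,[.553,.0048,.08]),proj(W,[.553,.0048,.05]),proj(W,[.553,.0048,.0]))
T=imaging.snapshot("top")
for q in [(92,254),(138,254),(96,170.5),(142,171),(139,217),(94,217)]: print(q,cast(T,q,.016))
```

```text
[0.55317637 0.00707746 0.20548686] [ 6.92093551e-01  5.10104685e-01 -5.39339457e-01 -5.86317717e-04
  2.62297464e-02  6.91026654e-01]
(np.float64(284.52551796940384), np.float64(203.99904822689342)) (np.float64(284.20904340048514), np.float64(196.44318551066823)) (np.float64(283.78471548259796), np.float64(186.31231305171423))
(92, 254) [0.45763641 0.34167802]
(138, 254) [0.45813472 0.25513986]
(96, 170.5) [0.6194713  0.34399804]
(142, 171) [0.61931021 0.25509607]
(139, 217) [0.52892656 0.25661402]
(94, 217) [0.52829713 0.34225872]
```

View pics/w1.png

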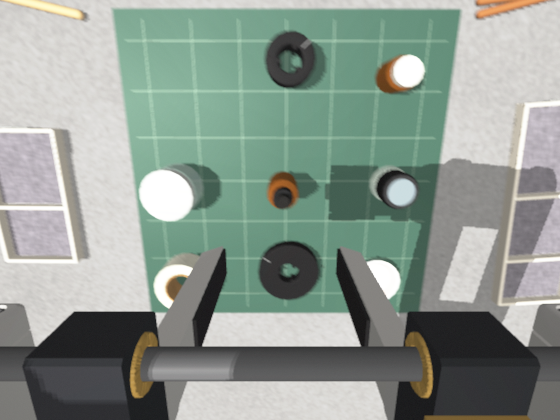

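The wrist view shows the dropper bulb at about (283,199), centred between the fingers and close to the predicted (284,204). I'm descending to grasp it.

Emit:
{"fn": "carry_out", "kwargs": {
  "motion": "0 0 0.18 0 0 0 0.7; 0 0 0.23 0 0 0 0.7; 0 0 0.23 0 0 0 0.7; 0 0 0.18 0 0 0 0.7; 0 0 0.115 0 0 0 0.7; 0 0 0 0 0 0 0.7; 0 0 0 0 0 0 0.1; 0 0 0 0 0 0 0.1; 0 0 0 0 0 0 0.1; 0 0 0 0 0 0 0.1; 0 0 0 0 0 0 0.1; 0 0 0 0 0 0 0.1"
}}

```text
time: 3.65
tool_pos: [0.5531, 0.0051, 0.0194]
ee_rot: [3.141, -0.002, 0.001]
wrist_force: [-0.3, -1.5, 4.1]
width: 0.0324
finger_force: 30.0
```

Emit:
{"fn": "carry_out", "kwargs": {
  "motion": "0 0 -0.1 0 0 0 0.1; 0 0 -0.25 0 0 0 0.1; 0 0 -0.25 0 0 0 0.1; -0.045 0.11 -0.05 0 0 0 0.1; -0.085 0.2265 0 0 0 0 0.1; -0.085 0.2265 0 0 0 0 0.1; -0.085 0.2265 0 0 0 0 0.1; -0.085 0.2265 0 0 0 0 0.1; -0.085 0.2265 0 0 0 0 0.1; -0.085 0.2265 0 0 0 0 0.1; -0.0385 0.1175 0 0 0 0 0.1; 0 0 0 0 0 0 0.1"
}}

```text
time: 5.15
tool_pos: [0.4331, -0.3127, 0.1472]
ee_rot: [-3.14, 0.001, -0.002]
wrist_force: [1.1, 0.8, -1.0]
width: 0.0324
finger_force: 30.0
```

Run:
```python
from h import *
print(readout.get_obs()["tool_pos"],readout.get_obs()["width"])
W=imaging.snapshot("wrist");cv2.imwrite("pics/w2.png",W["pixels"][:,:,::-1])
for d in (-.12,-.066,-.058,.018,.124):
  for y in(-.044,.044): print(d,np.round(proj(W,[.5262+d*.9977-y*.068,-.306+d*.0677+y,.016])))
```

```text
[ 0.43313845 -0.31270023  0.14722206] 0.032438625847258186
-0.12 [328. 225.]
-0.12 [240. 231.]
-0.066 [326. 171.]
-0.066 [234. 178.]
-0.058 [326. 163.]
-0.058 [233. 169.]
0.018 [324.  76.]
0.018 [224.  84.]
0.124 [320. -69.]
0.124 [208. -60.]
```

View pics/w2.png

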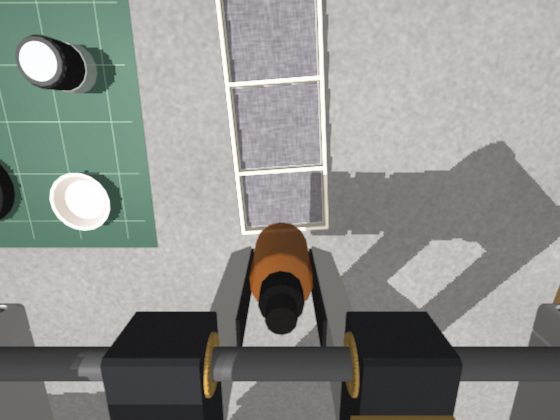

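The bottle is held upright over the short compartment. The predicted tray edges match the picture: divider at about (235–326, 172), near lip at about (240–328, 229).

Emit:
{"fn": "carry_out", "kwargs": {
  "motion": "0 0 0.15 0 0 0 0.1; 0 0 0.2 0 0 0 0.1; 0 0 0.15 0 0 0 0.1; 0 0 0.07 0 0 0 0.1; 0 0 0.03 0 0 0 0.1; 0 0 0 0 0 0 0.1; 0 0 0 0 0 0 0.1"
}}

```text
time: 6.08
tool_pos: [0.435, -0.3126, 0.0299]
ee_rot: [3.14, -0.002, 0.001]
wrist_force: [-0.4, 0.2, -0.7]
width: 0.0323
finger_force: 30.0
```

Emit:
{"fn": "carry_out", "kwargs": {
  "motion": "0 0 0.02 0 0 0 0.1; 0 0 0.01 0 0 0 0.1; 0 0 0 0 0 0 0.1; 0 0 0 0 0 0 0.1"
}}

```text
time: 6.58
tool_pos: [0.4343, -0.3122, 0.0234]
ee_rot: [3.141, -0.001, 0.001]
wrist_force: [-1.8, 0.6, 5.5]
width: 0.0323
finger_force: 30.0
```

Emit:
{"fn": "carry_out", "kwargs": {
  "motion": "0 0 0 0 0 0 0.6; 0 0 0 0 0 0 0.6; 0 0 0 0 0 0 0.6; 0 0 0 0 0 0 0.6; 0 0 -0.1 0 0 0 0.6; 0 0 -0.25 0 0 0 0.6; 0 0 -0.25 0 0 0 0.6; 0 0 -0.05 0 0 0 0.6"
}}

```text
time: 7.58
tool_pos: [0.4359, -0.3136, 0.1571]
ee_rot: [3.136, -0.006, 0.001]
wrist_force: [0.1, -0.3, -0.5]
width: 0.0566
finger_force: 0.0
```

Emit:
{"fn": "carry_out", "kwargs": {
  "motion": "0.06 -0.22 0 0 0 0 0.9; 0.06 -0.22 0 0 0 0 0.9; 0.06 -0.22 0 0 0 0 0.9; 0.06 -0.22 0 0 0 0 0.9; 0.06 -0.22 0 0 0 0 0.9; 0.06 -0.22 0 0 0 0 0.9; 0.06 -0.22 0 0 0 0 0.9; 0.06 -0.22 0 0 0 0 0.9; 0.06 -0.22 0 0 0 0 0.9; 0.06 -0.226 0 0 0 0 0.9; 0 0 0 0 0 0 0.9; 0 0 0 0 0 0 0.9"
}}

```text
time: 9.07
tool_pos: [0.5528, 0.1289, 0.151]
ee_rot: [3.14, 0.002, 0.001]
wrist_force: [0.2, -0.2, 0.3]
width: 0.0842
finger_force: 0.0
```

Run:
```python
from h import *
print(readout.get_obs()["tool_pos"],readout.get_obs()["width"])
W=imaging.snapshot("wrist");T=imaging.snapshot("top")
a=W["pixels"][:,:,::-1]; b=T["pixels"][:,:,::-1]
for n,p in dict(j=[.5547,.129,.05],t=[.4352,.1267,.036]).items(): print(n,proj(W,p))
print(proj(T,[.4344,-.3122,.086]),proj(T,[.4344,-.3122,.004]))
i=np.hstack([cv2.resize(a,(400,300)),cv2.resize(b[140:305,360:500],None,fx=300/165,fy=300/165)])
cv2.imwrite("pics/w3.png",i)
```

```text
[0.5528289  0.12885855 0.1510237 ] 0.08424945216351427
j (np.float64(282.0287319159151), np.float64(208.72077429519004))
t (np.float64(283.7928088917218), np.float64(316.04885150358615))
(np.float64(449.0421383604081), np.float64(266.7128349262887)) (np.float64(433.7622867995984), np.float64(268.38567025421406))
```

View pics/w3.png

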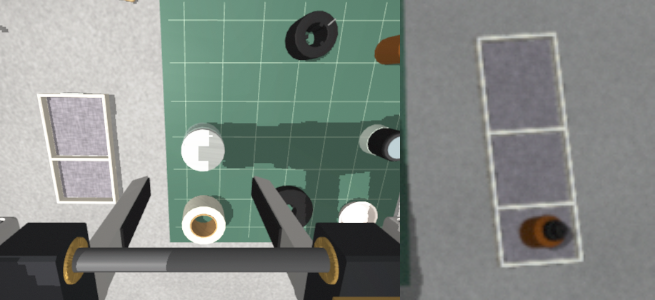

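The wrist view puts the jar lid at (284,209), as predicted, and the top view shows the bottle standing in the short compartment. I'm descending on the jar.

Emit:
{"fn": "carry_out", "kwargs": {
  "motion": "0.004 0 0.15 0 0 0 0.9; 0.004 0 0.2 0 0 0 0.9; 0 0 0.17 0 0 0 0.9; 0 0 0.1 0 0 0 0.9; 0 0 0.06 0 0 0 0.9; 0 0 0 0 0 0 0.9; 0 0 0 0 0 0 0.3; 0 0 0 0 0 0 0.3; 0 0 0 0 0 0 0.3; 0 0 0 0 0 0 0.3; 0 0 0 0 0 0 0.3; 0 0 0 0 0 0 0.3"
}}

```text
time: 10.68
tool_pos: [0.5558, 0.1289, 0.0174]
ee_rot: [3.141, -0.002, 0.001]
wrist_force: [-1.1, -2.5, 5.9]
width: 0.0552
finger_force: 30.0
```

Emit:
{"fn": "carry_out", "kwargs": {
  "motion": "0 0 -0.1 0 0 0 0.3; 0 0 -0.22 0 0 0 0.3; 0 0 -0.22 0 0 0 0.3; -0.0125 0.11 -0.06 0 0 0 0.3; -0.03 0.24 0 0 0 0 0.3; -0.03 0.24 0 0 0 0 0.3; -0.03 0.24 0 0 0 0 0.3; -0.03 0.24 0 0 0 0 0.3; -0.03 0.24 0 0 0 0 0.3; -0.03 0.24 0 0 0 0 0.3; -0.03 0.24 0 0 0 0 0.3; -0.03 0.24 0 0 0 0 0.3"
}}

```text
time: 12.18
tool_pos: [0.5048, -0.2772, 0.1352]
ee_rot: [-3.139, 0.0, 0.002]
wrist_force: [0.9, -0.0, -0.8]
width: 0.0552
finger_force: 30.0
```

Emit:
{"fn": "carry_out", "kwargs": {
  "motion": "-0.005 0.15 0 0 0 0 0.3; 0 0 0 0 0 0 0.3; 0 0 0.1 0 0 0 0.3; 0 0 0.2 0 0 0 0.3; 0 0 0.15 0 0 0 0.3; 0 0 0.08 0 0 0 0.3; 0 0 0 0 0 0 0.3; 0 0 0 0 0 0 0.3"
}}

```text
time: 13.18
tool_pos: [0.5053, -0.3069, 0.0321]
ee_rot: [3.14, -0.002, 0.002]
wrist_force: [-0.2, -0.5, -0.7]
width: 0.0552
finger_force: 30.0
```

Emit:
{"fn": "carry_out", "kwargs": {
  "motion": "-0.005 0 0.03 0 0 0 0.3; 0 0 0.015 0 0 0 0.3; 0 0 0.009 0 0 0 0.3; 0 0 0 0 0 0 0.3; 0 0 0 0 0 0 0.3"
}}

```text
time: 13.8
tool_pos: [0.5033, -0.3068, 0.0214]
ee_rot: [3.141, -0.001, 0.001]
wrist_force: [-2.6, 2.3, 5.7]
width: 0.0551
finger_force: 30.0
```

Emit:
{"fn": "carry_out", "kwargs": {
  "motion": "0 0 0 0 0 0 0.85; 0 0 0 0 0 0 0.85; 0 0 0 0 0 0 0.85; 0 0 0 0 0 0 0.85; 0 0 -0.1 0 0 0 0.85; 0 0 -0.25 0 0 0 0.85; 0 0 -0.25 0 0 0 0.95; 0 0 -0.05 0 0 0 0.95"
}}

```text
time: 14.8
tool_pos: [0.5052, -0.3081, 0.1547]
ee_rot: [3.136, -0.007, 0.001]
wrist_force: [-0.2, -0.2, -0.2]
width: 0.0892
finger_force: 0.0
```

Emit:
{"fn": "carry_out", "kwargs": {
  "motion": "-0.034 -0.22 0 0 0 0 0.95; -0.034 -0.22 0 0 0 0 0.95; -0.034 -0.22 0 0 0 0 0.95; -0.034 -0.22 0 0 0 0 0.95; -0.034 -0.22 0 0 0 0 0.95; -0.034 -0.22 0 0 0 0 0.95; -0.034 -0.22 0 0 0 0 0.95; -0.034 -0.22 0 0 0 0 0.95; -0.034 -0.22 0 0 0 0 0.95; -0.034 -0.19 0 0 0 0 0.95; 0 0 0 0 0 0 0.95; 0 0 0 0 0 0 0.95"
}}

```text
time: 16.3
tool_pos: [0.4343, 0.1267, 0.1486]
ee_rot: [3.14, 0.002, 0.001]
wrist_force: [-0.3, -0.1, -0.2]
width: 0.0894
finger_force: 0.0
```

Run:
```python
from h import *
print(readout.get_obs()["tool_pos"],readout.get_obs()["width"])
W=imaging.snapshot("wrist");T=imaging.snapshot("top")
a=W["pixels"][:,:,::-1]; b=T["pixels"][:,:,::-1]
for n,p in dict(t=[.4352,.1267,.036]).items(): print(n,proj(W,p))
i=np.hstack([cv2.resize(a,(400,300)),cv2.resize(b[140:305,360:500],None,fx=300/165,fy=300/165)])
cv2.imwrite("pics/w4.png",i)
```

```text
[0.43427388 0.12669014 0.14860716] 0.0893986720317959
t (np.float64(282.1398638187777), np.float64(206.25547388206493))
```

View pics/w4.png

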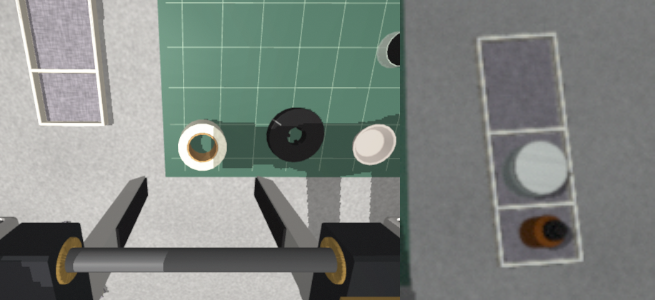

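The tape's top is at (283,204), as predicted, and the jar stands in the middle compartment. I'm grasping the tape.

Emit:
{"fn": "carry_out", "kwargs": {
  "motion": "0 0 0.15 0 0 0 0.95; 0 0 0.2 0 0 0 0.95; 0 0 0.17 0 0 0 0.95; 0 0 0.1 0 0 0 0.95; 0 0 0.05 0 0 0 0.95; 0 0 0 0 0 0 0.95; 0 0 0 0 0 0 0.4; 0 0 0 0 0 0 0.4; 0 0 0 0 0 0 0.4; 0 0 0 0 0 0 0.4; 0 0 0 0 0 0 0.4; 0 0 0 0 0 0 0.4"
}}

```text
time: 17.9
tool_pos: [0.4353, 0.1271, 0.0165]
ee_rot: [3.141, -0.001, 0.001]
wrist_force: [-0.4, -1.3, 6.0]
width: 0.0634
finger_force: 30.0
```

Emit:
{"fn": "carry_out", "kwargs": {
  "motion": "0 0 -0.1 0 0 0 0.4; 0 0 -0.22 0 0 0 0.4; 0 0 -0.22 0 0 0 0.4; 0.0415 0.12 -0.06 0 0 0 0.4; 0.09 0.24 0 0 0 0 0.4; 0.09 0.24 0 0 0 0 0.4; 0.09 0.24 0 0 0 0 0.4; 0.09 0.24 0 0 0 0 0.4; 0.09 0.24 0 0 0 0 0.4; 0.09 0.24 0 0 0 0 0.4; 0.09 0.24 0 0 0 0 0.4; 0.09 0.24 0 0 0 0 0.4"
}}

```text
time: 19.4
tool_pos: [0.5877, -0.2815, 0.1343]
ee_rot: [-3.14, 0.001, 0.001]
wrist_force: [-0.1, -0.0, -0.0]
width: 0.0636
finger_force: 30.0
```

Emit:
{"fn": "carry_out", "kwargs": {
  "motion": "0.042 0.102 0 0 0 0 0.4; 0 0 0 0 0 0 0.4; 0 0 0.1 0 0 0 0.4; 0 0 0.2 0 0 0 0.4; 0 0 0.15 0 0 0 0.4; 0 0 0.08 0 0 0 0.4; 0 0 0 0 0 0 0.4; 0 0 0 0 0 0 0.4"
}}

```text
time: 20.4
tool_pos: [0.5968, -0.3011, 0.0313]
ee_rot: [3.14, -0.002, 0.002]
wrist_force: [1.0, 0.1, -0.1]
width: 0.0637
finger_force: 30.0
```

Emit:
{"fn": "carry_out", "kwargs": {
  "motion": "0 0 0.03 0 0 0 0.4; 0 0 0.015 0 0 0 0.4; 0 0 0.009 0 0 0 0.4; 0 0 0 0 0 0 0.4; 0 0 0 0 0 0 0.4"
}}

```text
time: 21.02
tool_pos: [0.5961, -0.3011, 0.0206]
ee_rot: [3.141, -0.001, 0.001]
wrist_force: [-2.1, 1.3, 4.4]
width: 0.0638
finger_force: 30.0
```

Emit:
{"fn": "carry_out", "kwargs": {
  "motion": "0 0 0 0 0 0 0.87; 0 0 0 0 0 0 0.87; 0 0 0 0 0 0 0.87; 0 0 0 0 0 0 0.87; 0 0 -0.1 0 0 0 0.87; 0 0 -0.25 0 0 0 0.87; 0 0 -0.25 0 0 0 0.75; 0 0 -0.05 0 0 0 0.75"
}}

```text
time: 22.02
tool_pos: [0.5984, -0.3024, 0.1566]
ee_rot: [3.135, -0.01, 0.001]
wrist_force: [0.7, -0.5, -0.3]
width: 0.0708
finger_force: 0.0
```

Emit:
{"fn": "carry_out", "kwargs": {
  "motion": "-0.0406 -0.181 0 0 0 0 0.75; -0.0406 -0.181 0 0 0 0 0.75; -0.0406 -0.181 0 0 0 0 0.75; -0.0406 -0.181 0 0 0 0 0.75; -0.0406 -0.181 0 0 0 0 0.75; 0 0 0 0 0 0 0.75; 0 0 0 0 0 0 0.75"
}}

```text
time: 22.9
tool_pos: [0.555, -0.1205, 0.1488]
ee_rot: [3.141, 0.0, 0.001]
wrist_force: [-0.2, -0.4, 0.6]
width: 0.0706
finger_force: 0.0
```

Run:
```python
from h import *
print(readout.get_obs()["tool_pos"],readout.get_obs()["width"])
W=imaging.snapshot("wrist");T=imaging.snapshot("top")
a=W["pixels"][:,:,::-1]; b=T["pixels"][:,:,::-1]
for n,p in dict(l=[.5554,-.1202,.045]).items(): print(n,proj(W,p))
i=np.hstack([cv2.resize(a,(400,300)),cv2.resize(b[140:305,360:500],None,fx=300/165,fy=300/165)])
cv2.imwrite("pics/w5.png",i)
```

```text
[ 0.55504573 -0.12046909  0.148821  ] 0.07055758814931885
l (np.float64(281.93108250803976), np.float64(209.74406690247756))
```

View pics/w5.png

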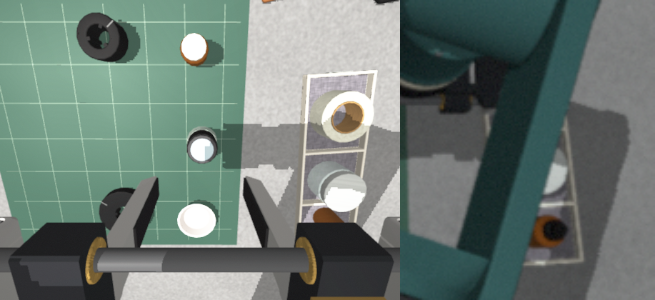

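The loupe's lens is at (284,210), as predicted, and the painting kit is in place. I'll grip the loupe's black barrel above the skirt.

Emit:
{"fn": "carry_out", "kwargs": {
  "motion": "0 0 0.15 0 0 0 0.75; 0 0 0.2 0 0 0 0.75; 0 0 0.16 0 0 0 0.75; 0 0 0.09 0 0 0 0.75; 0 0 0.045 0 0 0 0.75; 0 0 0 0 0 0 0.75; 0 0 0 0 0 0 0.2; 0 0 0 0 0 0 0.2; 0 0 0 0 0 0 0.2; 0 0 0 0 0 0 0.2; 0 0 0 0 0 0 0.2; 0 0 0 0 0 0 0.2"
}}

```text
time: 24.5
tool_pos: [0.5555, -0.1203, 0.0206]
ee_rot: [3.141, -0.001, 0.001]
wrist_force: [-0.9, -1.1, 3.6]
width: 0.0391
finger_force: 30.0
```

Emit:
{"fn": "carry_out", "kwargs": {
  "motion": "0 0 -0.1 0 0 0 0.2; 0 0 -0.22 0 0 0 0.2; 0 0 -0.22 0 0 0 0.2; -0.02 -0.12 -0.06 0 0 0 0.2; -0.035 -0.24 0 0 0 0 0.2; -0.035 -0.24 0 0 0 0 0.2; -0.035 -0.24 0 0 0 0 0.2; -0.035 -0.24 0 0 0 0 0.2; -0.035 -0.24 0 0 0 0 0.2; -0.035 -0.24 0 0 0 0 0.2; -0.035 -0.24 0 0 0 0 0.2; -0.035 -0.24 0 0 0 0 0.2"
}}

```text
time: 26.0
tool_pos: [0.4935, 0.2895, 0.1389]
ee_rot: [3.141, 0.002, 0.001]
wrist_force: [0.2, 0.1, -0.7]
width: 0.0396
finger_force: 30.0
```

Emit:
{"fn": "carry_out", "kwargs": {
  "motion": "-0.004 -0.0565 0 0 0 0 0.2; 0 0 0 0 0 0 0.2; 0 0 0 0 0 0 0.2"
}}

```text
time: 26.38
tool_pos: [0.494, 0.2979, 0.1395]
ee_rot: [3.141, 0.001, -0.0]
wrist_force: [-1.2, 0.0, -0.5]
width: 0.0392
finger_force: 30.0
```

Run:
```python
from h import *
print(readout.get_obs()["tool_pos"],readout.get_obs()["width"])
W=imaging.snapshot("wrist")
for d in (-.08,-.01,.08):
  for y in(-.044,.044): print(d,np.round(proj(W,[.5387+d,.299+y,.016])))
cv2.imwrite("pics/w6.png",W["pixels"][:,:,::-1])
```

```text
[0.49396908 0.29792471 0.13949346] 0.039223936858738595
-0.08 [326. 239.]
-0.08 [236. 239.]
-0.01 [329. 168.]
-0.01 [233. 168.]
0.08 [333.  62.]
0.08 [229.  62.]
```

View pics/w6.png

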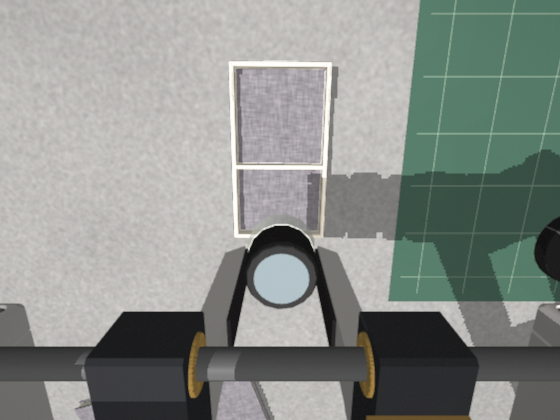

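The predicted edges of tray2 match the picture (divider at row 166, near lip at row 236, sides at columns 235 and 326). I'm lowering the loupe.

Emit:
{"fn": "carry_out", "kwargs": {
  "motion": "0 0 0.1 0 0 0 0.2; 0 0 0.18 0 0 0 0.2; 0 0 0.14 0 0 0 0.2; 0 0 0.08 0 0 0 0.2; 0 0 0.03 0 0 0 0.2; 0 0 0 0 0 0 0.2; 0 0 0 0 0 0 0.2"
}}

```text
time: 27.3
tool_pos: [0.4947, 0.2996, 0.0353]
ee_rot: [-3.141, -0.002, 0.001]
wrist_force: [0.5, -0.9, -0.6]
width: 0.0393
finger_force: 30.0
```

Emit:
{"fn": "carry_out", "kwargs": {
  "motion": "0 0 0.03 0 0 0 0.2; 0 0 0.013 0 0 0 0.2; 0 0 0.009 0 0 0 0.2; 0 0 0 0 0 0 0.2; 0 0 0 0 0 0 0.2"
}}

```text
time: 27.92
tool_pos: [0.4936, 0.2993, 0.0245]
ee_rot: [3.141, 0.0, 0.001]
wrist_force: [-3.3, -0.6, 5.2]
width: 0.0393
finger_force: 30.0
```

Emit:
{"fn": "carry_out", "kwargs": {
  "motion": "0 0 0 0 0 0 0.7; 0 0 0 0 0 0 0.7; 0 0 0 0 0 0 0.7; 0 0 0 0 0 0 0.7; 0 0 -0.1 0 0 0 0.7; 0 0 -0.25 0 0 0 0.7; 0 0 -0.25 0 0 0 0.8; 0 0 -0.05 0 0 0 0.8"
}}

```text
time: 28.92
tool_pos: [0.496, 0.3003, 0.1583]
ee_rot: [-3.138, -0.008, 0.001]
wrist_force: [-0.5, 0.9, 0.2]
width: 0.0757
finger_force: 0.0
```

Emit:
{"fn": "carry_out", "kwargs": {
  "motion": "0.138 0.2164 0 0 0 0 0.8; 0.138 0.2164 0 0 0 0 0.8; 0.138 0.2164 0 0 0 0 0.8; 0.138 0.2164 0 0 0 0 0.8; 0.138 0.2164 0 0 0 0 0.8; 0.138 0.2164 0 0 0 0 0.8; 0.138 0.2164 0 0 0 0 0.8; 0 0 0 0 0 0 0.8; 0 0 0 0 0 0 0.8"
}}

```text
time: 30.05
tool_pos: [0.6865, -0.003, 0.1517]
ee_rot: [-3.141, 0.003, 0.001]
wrist_force: [0.1, -0.6, -0.3]
width: 0.0756
finger_force: 0.0
```

Run:
```python
from h import *
print(readout.get_obs()["tool_pos"],readout.get_obs()["width"])
W=imaging.snapshot("wrist");T=imaging.snapshot("top")
a=W["pixels"][:,:,::-1]; b=T["pixels"][:,:,::-1]
print(proj(W,[.6868,-.0037,.035]))
i=np.hstack([cv2.resize(a,(400,300)),cv2.resize(b[140:305,60:200],None,fx=300/165,fy=300/165)])
cv2.imwrite("pics/w7.png",i)
```

```text
[ 0.68650013 -0.00303446  0.15170088] 0.07556215087614851
(np.float64(283.0454229744906), np.float64(205.57670830715955))
```

View pics/w7.png

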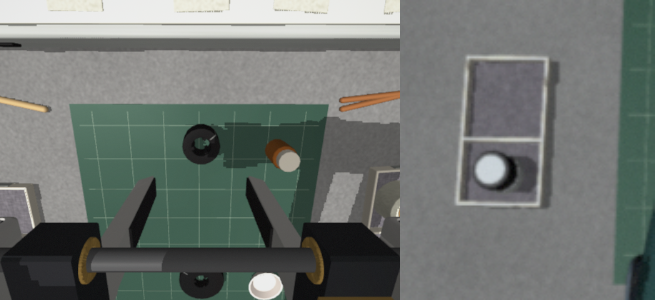

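The small core is at (281,203), as predicted, and the loupe stands in the shorter compartment. I'm grasping the core.

Emit:
{"fn": "carry_out", "kwargs": {
  "motion": "0 0 0.15 0 0 0 0.8; 0 0 0.2 0 0 0 0.8; 0 0 0.17 0 0 0 0.8; 0 0 0.1 0 0 0 0.8; 0 0 0.06 0 0 0 0.8; 0 0 0 0 0 0 0.8; 0 0 0 0 0 0 0.3; 0 0 0 0 0 0 0.3; 0 0 0 0 0 0 0.3; 0 0 0 0 0 0 0.3; 0 0 0 0 0 0 0.3; 0 0 0 0 0 0 0.3"
}}

```text
time: 31.65
tool_pos: [0.6879, -0.0036, 0.0185]
ee_rot: [3.141, -0.002, 0.001]
wrist_force: [-0.7, 0.2, 5.0]
width: 0.0489
finger_force: 30.0
```

Emit:
{"fn": "carry_out", "kwargs": {
  "motion": "0 0 -0.1 0 0 0 0.3; 0 0 -0.22 0 0 0 0.3; 0 0 -0.22 0 0 0 0.3; -0.04 -0.11 -0.06 0 0 0 0.3; -0.075 -0.2 0 0 0 0 0.3; -0.075 -0.2 0 0 0 0 0.3; -0.075 -0.2 0 0 0 0 0.3; -0.075 -0.2 0 0 0 0 0.3; -0.075 -0.2 0 0 0 0 0.3; -0.075 -0.2 0 0 0 0 0.3; -0.075 -0.203 0 0 0 0 0.3; 0 0 0 0 0 0 0.3"
}}

```text
time: 33.15
tool_pos: [0.5704, 0.3028, 0.1355]
ee_rot: [3.141, 0.004, 0.007]
wrist_force: [-0.1, -1.3, 0.1]
width: 0.0486
finger_force: 30.0
```

Emit:
{"fn": "carry_out", "kwargs": {
  "motion": "0 0 0 0 0 0 0.3; 0 0 0.1 0 0 0 0.3; 0 0 0.2 0 0 0 0.3; 0 0 0.15 0 0 0 0.3; 0 0 0.08 0 0 0 0.3; 0 0 0 0 0 0 0.3; 0 0 0 0 0 0 0.3"
}}

```text
time: 34.02
tool_pos: [0.5751, 0.2991, 0.0328]
ee_rot: [-3.141, -0.002, 0.001]
wrist_force: [0.2, -0.0, -0.0]
width: 0.049
finger_force: 30.0
```

Target z is 0.0225, so it needs to go down 10 mm.

Emit:
{"fn": "carry_out", "kwargs": {
  "motion": "0 0 0.03 0 0 0 0.3; 0 0 0.015 0 0 0 0.3; 0 0 0.007 0 0 0 0.3; 0 0 0 0 0 0 0.3; 0 0 0 0 0 0 0.3"
}}

```text
time: 34.65
tool_pos: [0.5743, 0.2991, 0.0225]
ee_rot: [-3.141, -0.001, 0.001]
wrist_force: [-2.2, -0.6, 5.3]
width: 0.0491
finger_force: 30.0
```

Emit:
{"fn": "carry_out", "kwargs": {
  "motion": "0 0 0 0 0 0 0.75; 0 0 0 0 0 0 0.75; 0 0 0 0 0 0 0.75; 0 0 0 0 0 0 0.75; 0 0 -0.1 0 0 0 0.75; 0 0 -0.25 0 0 0 0.75; 0 0 -0.25 0 0 0 0.75; -0.2 0.1 -0.2 0 0 0 0.75; -0.25 0.15 0 0 0 0 0.75; -0.1 0.1 0 0 0 0 0.75; 0 0 0 0 0 0 0.75; 0 0 0 0 0 0 0.75"
}}

```text
time: 36.15
tool_pos: [0.4649, 0.2293, 0.1822]
ee_rot: [-3.141, -0.002, 0.001]
wrist_force: [0.2, -0.4, -0.0]
width: 0.0705
finger_force: 0.0
```

Run:
```python
from h import *
o=readout.get_obs();print(o["tool_pos"],o["time"])
T=imaging.snapshot("top");S=imaging.snapshot("scene")
a=T["pixels"][:,:,::-1][120:310,80:480];b=S["pixels"][:,:,::-1][140:320,70:490]
cv2.imwrite("pics/f.png",np.vstack([cv2.resize(a,(630,299)),cv2.resize(b,(630,270))]))
```

```text
[0.46493374 0.22932585 0.18222212] 36.15
```

View pics/f.png

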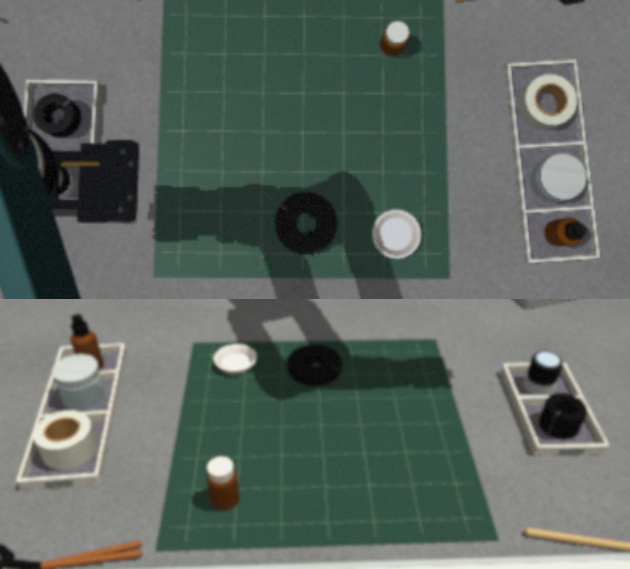

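All five items stand upright in the right compartments, and the large core, screw-cap bottle and dish have not moved.

```bash
python3 -c "
from bench import robot
print(robot.close_job())"
```

```text
the job is handed in; nothing more can be done
None
```

Both kits are made up in the order asked and the job is handed in at about 36 s; the last pictures show all five items upright in their compartments and the other three where they were, though the hand-in returned no verdict.

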